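Catch the popped wood briquette on the dispenser chute

TASK

Press the steel paddle of the smoking-wood dispenser down with one finger and keep it down, and with the other finger stop the wood briquette that pops out, before it slides off the open end of the chute. Only touch the briquette, do not lift or squash it, and leave the tumbler, hook and crock where they stand. Finish while still holding: one finger keeping the paddle down, the other keeping the briquette at rest on the open part of the chute.

Things in the scene. Friction and masses are not known exactly. Their poses are not given: they have to be found in the camera images.
- dispenser: Fixed smoking-wood dispenser: steel chute, covered magazine and paddle on a dark wood base plate 165 x 125 x 6 mm. Origin on the shelf, under the point of the chute's centre line level with the paddle's middle. z up; x horizontal, the way the chute runs downhill; the paddle lies at -y. All (x, y, z) below are in this frame, in mm.
- chute (a point): Point on the chute floor, (0, 0, 36), level with the paddle's middle. The slippery straight chute falls 17 degrees towards +x (floor height 36 - 0.306 x), 44 mm wide inside, lips only 6 mm high, uncovered from x = -46 to its open end at x = 38. A fingertip held in the chute about here, a few mm above the floor, blocks the briquette.
- chute_end (a point): Middle of the floor edge at the chute's open lower end, (38, 0, 24). Past it the briquette is lost.
- magazine_mouth (a point): Point on the chute floor at the mouth of the magazine, (-46, 0, 50). Uphill of it, to x = -115, a dark steel cover 50 mm wide encloses the chute and the briquette; its roof slopes from 83 mm above the shelf at the mouth to 104 mm at the back and has a 16 mm slot along the middle.
- paddle_top (a point): Middle of the paddle's top face, a flat steel plate 36 mm along x, 28 mm along y, beside the chute at (0, -58); 57 mm above the shelf at rest, 43 mm fully down (then 7 mm above the chute floor at chute). Moves with the paddle. Below it a stem and a dark housing, 75 mm along x, 32 mm along y, top 38 mm above the shelf.
- ejector (a joint): Downward travel of the paddle, 0 (up) to 0.014 m (stop). Spring: 1.5 N at first, 4.3 N at the stop; comes back up when let go. It lowers a gate standing 8 mm out of the chute floor before the briquette; at about 0.008 to 0.009 m the gate is down and a spring plate at once kicks the briquette out and down the chute. Held down: above 0.009 m.
- briquette_centre (a point): Centre of the loose pressed-wood briquette, a brown block 34 mm along the chute, 38 mm across, 26 mm high, two dark grooves on top, about 55 g. Starts in the magazine, centre at (-60, 0, 68), lying on the sloped floor. This point's axes start as the dispenser's (z up, not tilted with the slope).
- briquette: The same briquette; same origin.
- tumbler: Bystander: clear acrylic tumbler upside down, 76 mm across at the rim below, 62 mm on top, 95 mm tall, beside the magazine. Origin at the centre of its underside.
- hook: Bystander: loose steel S-shaped meat hook lying flat, about 125 mm long, 9 mm bar, on the paddle's side of the dispenser. Origin at its middle on the shelf.
- crock: Bystander: black ceramic crock with its lid on, 124 mm across, 155 mm tall with the lid's knob. Origin at the centre of its underside.
- rack: Bystander, fixed to the shelf: dark wood rack 100 x 240 mm with three stainless grill tools standing upright in it, about 405 mm tall. Origin at the centre of its underside.
There are look-alikes about, which are no part of the job. Leave any orange or turquoise look-alike of the dispenser alone.

How it is judged:
On the way, in this order (a step that is already met when the one before it is completed fails the run):
1. a finger pushes the paddle down while the briquette is still in the magazine (value of joint ejector above 0.002 m and contact force between the fingers and ejector above 0.5 N and x of briquette_centre in the frame of dispenser below -0.052 m).
2. paddle held down by a finger and the popped briquette stopped by a finger on the open chute (x of briquette_centre in the frame of dispenser between -0.05 and 0.026 m and y of briquette_centre in the frame of dispenser between -0.02 and 0.02 m and z of briquette_centre in the frame of dispenser below 0.075 m and contact force between the fingers and briquette above 0.02 N and contact force between the fingers and ejector above 0.5 N and value of joint ejector above 0.009 m and linear speed of briquette below 0.02 m/s), for 0.3 s.
At the end, for the whole second after the job is handed in: A finger holds the paddle at least 9 mm down (over 0.5 N); a finger touches the briquette, which rests (under 20 mm/s) on the chute, not raised, its centre between 50 mm uphill and 26 mm downhill of the paddle's middle (at least 10 mm out, not off the end) (all of step 2); the arm keeps its last pose, push and grip.
It fails at once if the briquette has slid off the end or side of the chute (x of briquette_centre in the frame of dispenser above 0.035 m or y of briquette_centre in the frame of dispenser above 0.03 m or y of briquette_centre in the frame of dispenser below -0.03 m or z of briquette_centre in the frame of dispenser below 0.03 m).
It fails at once if the briquette is lifted or carried off the chute (z of briquette_centre in the frame of dispenser above 0.085 m or (z of briquette_centre in the frame of dispenser above 0.075 m and x of briquette_centre in the frame of dispenser above -0.045 m)).
It fails at once if the paddle is let up (under 5 mm) once the briquette has popped out (x of briquette_centre in the frame of dispenser above -0.045 m and value of joint ejector below 0.005 m).
It fails at once if the briquette is squashed with more than 20 N (contact force between the fingers and briquette above 20 N).
It fails at once if the tumbler, hook or crock is shoved more than 20 mm, or one of the standing ones tipped (distance of any of tumbler, hook, crock from where it was at the start of the episode above 0.02 m or angle between any of tumbler, crock's own z axis and vertical above 0.3 rad).
It also fails if it takes over 32 s, if anything falls off the work surface, if the arm or the gripper's body presses on something with over 40 N, if the wrist force passes 120 N, or if a joint passes its speed limit or range.

ROBOT

A 6-joint arm with a two-finger parallel gripper is mounted at the origin on the work surface. World frame = base frame: x ahead of the robot, y to its left, z up, the work surface at z = 0. Lengths are in m, angles in rad, forces in N, time in s.
With the tool pointing down it reaches from about 0.4 to 0.825 m from the base axis. Payload 7 kg.
Tool frame: the origin (TCP) lies between the finger pads; the fingertips stand 22 mm ahead of it and the grasp point (between the pads) lies 3 mm ahead of it; z points along the fingers, y is the direction in which the jaws open and shut (so a half turn about z gives the same grasp; the last joint's range is limited). The gripper opens to 88 mm and grips with 3 to 60 N. Pads are 19 mm wide; open, the fingers measure 130 mm over their backs; the gripper's body (78 mm by 193 mm) begins 47 mm behind the grasp point.
Start: joints at [-1, 0.359, 0.012, 0, -1.224, -0.288], TCP at [0.188, -0.648, 0.249] pointing down, gripper open.
Joint ranges: [-3.07, 3.07], [-1.43, 2.12], [-1.02, 1.25], [-3.03, 1.67], [-3.05, -0], [-3.03, 3.03]. Speed limits (rad/s): [2.39, 2.39, 3.01, 3.14, 3.14, 3.14].

INTERFACE

Orientations are given as [roll, pitch, yaw] about the fixed x, y, z axes, in that order (R = Rz(yaw) Ry(pitch) Rx(roll)).
In Python, from station import * gives the robot as it stands. The module is installed in compiled form; this text tells all that it offers.
- The arm moves only by the tool move_arm, never from a script. Its argument "rows" is a list of rows, each an object with "delta_rot": the turn, a rotation vector about the world's x, y, z in degrees, a list of three; "delta_pos": the shift along the world's x, y, z in cm, a list of three; "hand": the finger opening in cm, from 0 to 8.76. A call has exactly 10 rows; each row shifts and turns the commanded pose from where the row before left it; what a row does not reach is not made up. A row lasts 1/10 s, in which the tool goes at most 50 mm and 8.59 degrees, less where a joint would pass 70% of its speed; a pose out of reach is approached as far as the arm can. A call is refused whole if a number of a shift passes 5 or a number of a turn 8.59, either way. A call with a gripper value outside its range is refused whole. The fingers move at their own pace and stop on an object; "force" is the grip in N (left out, the last holds). Time passes only in rows, so rows that do not move let the fingers close, or fill a call up. It gives the time, the measured TCP pose, the force and the opening at its end, in the units of the state.
- get_state(): the state, without advancing time (a new reading comes with each control period).
- grab_frame(name): name is "scene" or "top" or "wrist"; returns the picture (480x640x3 uint8, blue, green, red); there is no depth.
- camera_info(name): a dict with "camera_matrix" (3x3 intrinsics, pixels), "world_from_camera" (4x4, takes a point from camera to world coordinates); the wrist camera has in their place "T_tool_cam" (4x4, takes a point from camera to tool coordinates, whose origin is the TCP and whose axes are the flange's). Camera axes: x right, y down, z forward; pixel columns grow to the right and rows downward; lengths in m; the calibration is good to about 2 mm. A picture is of the moment at which its call begins: read the wrist's pose just before it. camera_info takes no time and is no camera call.
- job_done(): hands the job in, once; it reports no verdict.
The state is a dict: "t": time; "q": joint angles; "qd": joint speeds; "joint_efforts": joint torques, N m; "eef_pos": TCP position; "ee_rot": TCP orientation; "force": force on the tool from outside, world axes, zero at the start; "moment": the same for the moment, N m; "width": finger opening in m.
Only numpy, scipy, OpenCV 4.12 (cv2) and the standard library are available. Lean on these libraries where they do the work, as an engineer would, in place of code of your own. Each camera call takes 0.05 s, during which the arm holds its last target.

## Working session

There is one attempt and no reset: what is moved stays moved. The work goes in short steps, Python scripts to look and compute and a tool call to move; the robot and the scene stay as the last step left them, time stands still between calls to the robot, and variables do not carry over. Pictures are saved under pics/ and viewed, and the job is handed in when it is done.

Besides the shell and the picture viewer there is one more tool, called after ">>>" by a JSON object that holds its "api" and its "payload", one argument or row to a line. move_arm: Moves the arm, as the interface text tells. Its arguments: {"type":"object","properties":{"rows":{"type":"array"},"force":{"type":"number"}},"required":["rows"]}

```bash
mkdir -p pics; python3 - <<'E'
from station import *
import cv2
print(get_state())
for n in ("scene","top","wrist"):
    i=camera_info(n); print(n,i)
    cv2.imwrite(f"pics/{n}0.png",grab_frame(n))
E
```

```text
{'t': 0.0, 'q': array([-9.99930156e-01,  3.59375451e-01,  1.10515578e-02, -3.54900259e-04,
       -1.22412274e+00, -2.88080752e-01]), 'qd': array([ 7.37629719e-04, -6.79668287e-04, -2.17620333e-03, -6.41092191e-04,
        8.73352753e-05,  4.34511460e-04]), 'joint_efforts': array([-2.40064801e-03, -5.82717848e+01,  2.93063021e+01,  6.99699238e+00,
        7.01095909e-03, -1.50698093e-04]), 'eef_pos': array([ 0.18817797, -0.64775271,  0.24762603]), 'ee_rot': array([ 3.13991556e+00, -1.49038653e-04, -2.85892797e+00]), 'force': array([ 0.0874183 , -0.3422797 ,  0.32174454]), 'moment': array([ 0.0204874 , -0.02875698, -0.02551065]), 'width': 0.08784721798296026}
scene {'camera_matrix': array([[586.41472893,   0.        , 317.75475472],
       [  0.        , 586.41472893, 245.98820447],
       [  0.        ,   0.        ,   1.        ]]), 'world_from_camera': array([[-0.21449975,  0.53037628, -0.82017733,  1.68133109],
       [ 0.97644849,  0.09649864, -0.19296725,  0.4519887 ],
       [-0.02319926, -0.84225234, -0.53858405,  0.78736043],
       [ 0.        ,  0.        ,  0.        ,  1.
[... 291 characters left out ...]
,  0.02292066, -0.0325123 ,  0.21779102],
       [ 0.02970375, -0.11372621, -0.99306799,  1.054366  ],
       [ 0.        ,  0.        ,  0.        ,  1.        ]])}
wrist {'camera_matrix': array([[335.79211223,   0.        , 317.30718676],
       [  0.        , 335.79211223, 240.60341819],
       [  0.        ,   0.        ,   1.        ]]), 'T_tool_cam': array([[ 8.91421523e-04, -9.61611047e-01, -2.74414650e-01,
         7.49792237e-02],
       [ 9.99998961e-01,  5.46256747e-04,  1.33423662e-03,
         3.77823198e-04],
       [-1.13311582e-03, -2.74415554e-01,  9.61610534e-01,
        -1.36467894e-01],
       [ 0.00000000e+00,  0.00000000e+00,  0.00000000e+00,
         1.00000000e+00]])}
```

View pics/scene0.png

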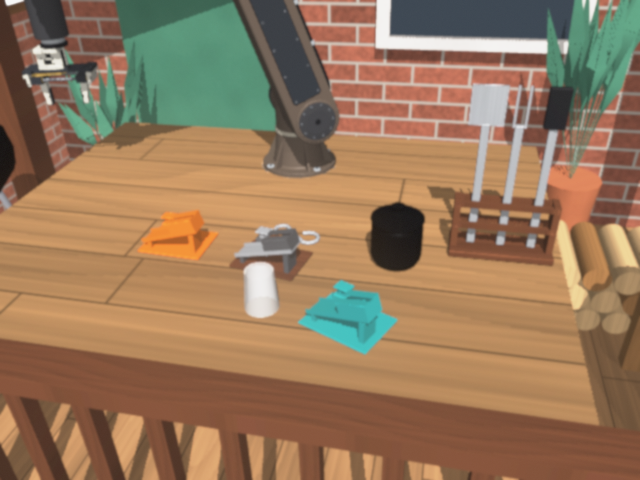

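View pics/top0.png

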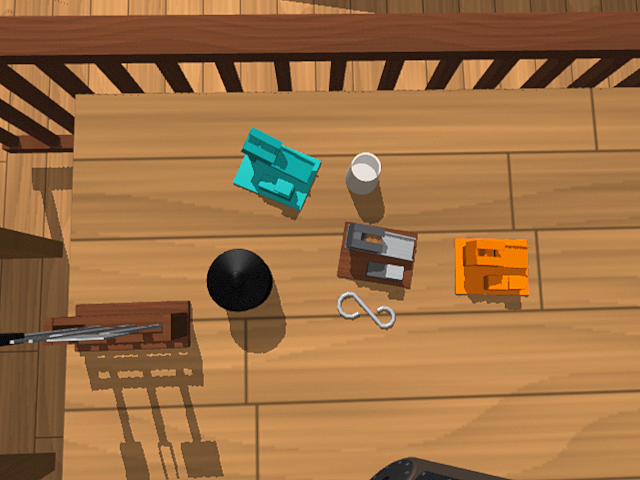

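View pics/wrist0.png

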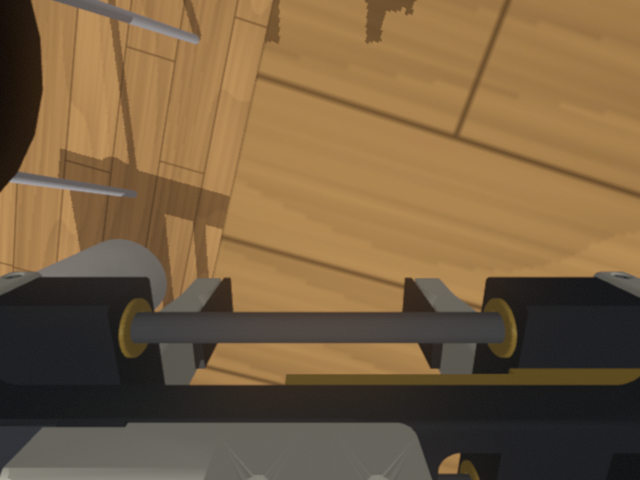

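Candidates for the dispenser in the top view: orange (490,268), turquoise (278,172) and the steel one on a dark wood base (378,255). I choose the steel one and check it in a close crop.

```bash
python3 - <<'E'
import cv2
a=cv2.imread("pics/top0.png")[205:335,320:440]
cv2.imwrite("pics/crop_top.png",cv2.resize(a,None,fx=4.5,fy=4.5,interpolation=cv2.INTER_CUBIC))
a=cv2.imread("pics/scene0.png")[210:325,220:330]
cv2.imwrite("pics/crop_scene.png",cv2.resize(a,None,fx=5,fy=5,interpolation=cv2.INTER_CUBIC))
E
```

```text
(no output)
```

View pics/crop_top.png

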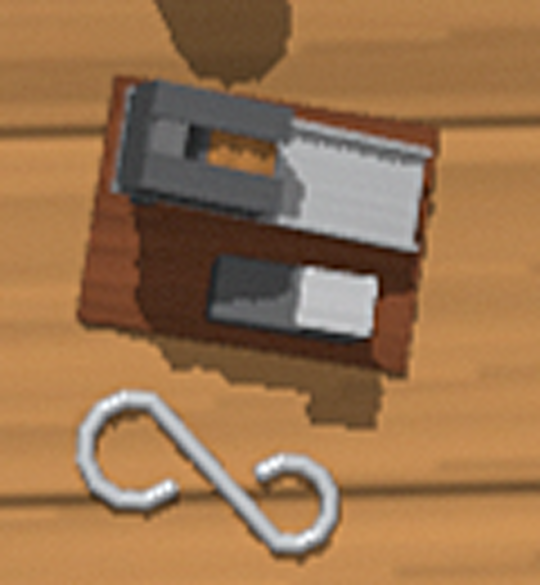

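View pics/crop_scene.png

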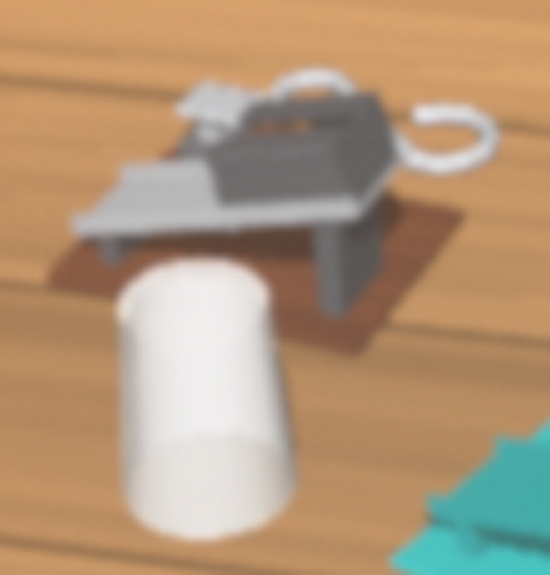

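The crop confirms it: steel chute with dark cover (brown briquette through slot) and a bright paddle, on a dark wood base. The chute runs downhill to image right, and the paddle is on the hook's side. I cast the corners onto planes at their known heights.

```bash
cat > h.py <<'E'
import numpy as np
from station import *
def ray(name,u,v,z,T=None):
    i=camera_info(name); K=i["camera_matrix"]
    M=i["world_from_camera"] if T is None else T@i["T_tool_cam"]
    d=M[:3,:3]@np.linalg.solve(K,[u,v,1.]); o=M[:3,3]
    return o+d*(z-o[2])/d[2]
def toolT(st):
    from scipy.spatial.transform import Rotation as R
    T=np.eye(4);T[:3,:3]=R.from_euler('xyz',st['ee_rot']).as_matrix();T[:3,3]=st['eef_pos'];return T
E
python3 - <<'E'
from h import *
f=lambda u,v,z:ray("top",u/4.5+320-.4,v/4.5+205-.4,z/1000)*1000
np.set_printoptions(precision=1,suppress=True)
B=[f(*p,6) for p in [(112,75),(440,128),(408,378),(78,322)]]
print("base",B,np.mean(B,0))
for a,b in((0,1),(3,2),(3,0),(2,1)): 
    d=B[b]-B[a]; print(np.linalg.norm(d),np.degrees(np.arctan2(d[1],d[0])))
P=[f(*p,57) for p in [(302,264),(378,277),(372,337),(297,325)]]
print("paddle",P,np.mean(P,0))
print("chute end",f(432,152,30),f(415,249,30))
print("tumbler top", ray("top",366,166,.095)*1000)
E
```

```text
base [array([638.7, 141.2,   6. ]), array([608.5, -21.4,   6. ]), array([485.1,   0.3,   6. ]), array([516.6, 161.6,   6. ])] [562.2  70.4   6. ]
165.3817548806144 -100.52430048246678
164.31473886738675 -101.05196550104388
123.79347138485512 -9.51331127597154
125.29235346174417 -10.016580398123832
paddle [array([538.7,  58.4,  57. ]), array([531.7,  22.9,  57. ]), array([503.7,  27. ,  57. ]), array([510.2,  61.9,  57. ])] [521.1  42.5  57. ]
chute end [593.6 -11.5  30. ] [546.6  -1.   30. ]
tumbler top [739.2  99.4  95. ]
```

Dispenser origin is at about (0.578, 0.032) with its x axis at yaw −100.3°, and the chute end agrees. I move above it, to tool centre (0.55, 0.037) and tool yaw −100.3°, with the gripper closing to about 4.2 cm.

>>> {"api": "move_arm", "payload": {
  "rows": [
    {"delta_pos": [1.8, 3.4, 0], "delta_rot": [0, 0, 3.2], "hand": 8.7},
    {"delta_pos": [1.8, 3.4, 0], "delta_rot": [0, 0, 3.2], "hand": 8.7},
    {"delta_pos": [1.8, 3.4, 0], "delta_rot": [0, 0, 3.2], "hand": 8.7},
    {"delta_pos": [1.8, 3.4, 0], "delta_rot": [0, 0, 3.2], "hand": 8.7},
    {"delta_pos": [1.8, 3.4, 0], "delta_rot": [0, 0, 3.2], "hand": 8.7},
    {"delta_pos": [1.8, 3.4, 0], "delta_rot": [0, 0, 3.2], "hand": 8.7},
    {"delta_pos": [1.8, 3.4, 0], "delta_rot": [0, 0, 3.2], "hand": 8.7},
    {"delta_pos": [1.8, 3.4, 0], "delta_rot": [0, 0, 3.2], "hand": 8.7},
    {"delta_pos": [1.8, 3.4, 0], "delta_rot": [0, 0, 3.2], "hand": 8.7},
    {"delta_pos": [1.8, 3.4, 0], "delta_rot": [0, 0, 3.2], "hand": 8.7}
  ]
}}

```text
t: 1.15
eef_pos: [0.3686, -0.3067, 0.2485]
ee_rot: [-3.142, 0.0, -2.298]
force: [1.3, -0.5, -0.1]
width: 0.0871
```

>>> {"api": "move_arm", "payload": {
  "rows": [
    {"delta_pos": [1.8, 3.4, 0], "delta_rot": [0, 0, 3.2], "hand": 4.2},
    {"delta_pos": [1.8, 3.4, 0], "delta_rot": [0, 0, 3.2], "hand": 4.2},
    {"delta_pos": [1.8, 3.4, 0], "delta_rot": [0, 0, 3.2], "hand": 4.2},
    {"delta_pos": [1.8, 3.4, 0], "delta_rot": [0, 0, 3.2], "hand": 4.2},
    {"delta_pos": [1.8, 3.4, 0], "delta_rot": [0, 0, 3.2], "hand": 4.2},
    {"delta_pos": [1.8, 3.4, 0], "delta_rot": [0, 0, 3.2], "hand": 4.2},
    {"delta_pos": [1.8, 3.4, 0], "delta_rot": [0, 0, 3.2], "hand": 4.2},
    {"delta_pos": [1.8, 3.4, 0], "delta_rot": [0, 0, 3.2], "hand": 4.2},
    {"delta_pos": [1.8, 3.4, 0], "delta_rot": [0, 0, 2.5], "hand": 4.2},
    {"delta_pos": [1.8, 3.4, 0], "delta_rot": [0, 0, 2.5], "hand": 4.2}
  ]
}}

```text
t: 2.15
eef_pos: [0.5487, 0.0334, 0.2485]
ee_rot: [3.142, 0.0, -1.764]
force: [0.8, -0.5, -0.1]
width: 0.042
```

```bash
python3 - <<'E'
from h import *
import cv2
s=get_state();f=grab_frame("wrist");cv2.imwrite("pics/wrist1.png",f)
import pickle;pickle.dump(s,open("s1.pkl","wb"));print(s)
cv2.imwrite("pics/top1.png",grab_frame("top"))
E
```

```text
{'t': 2.15, 'q': array([ 4.17154749e-01,  1.53127889e-01, -2.66276333e-01, -8.20190739e-05,
       -1.15143827e+00, -6.10487495e-01]), 'qd': array([ 0.48129173,  0.32696012,  0.38637605,  0.00240775, -0.06413722,
       -0.04755744]), 'joint_efforts': array([-2.10586622e+00, -4.35088813e+01,  2.66051531e+01,  6.58674717e+00,
        4.87940200e-02,  2.71465693e-02]), 'eef_pos': array([0.54868161, 0.03339472, 0.24851969]), 'ee_rot': array([ 3.14151188e+00,  3.49154276e-05, -1.76416247e+00]), 'force': array([ 0.83090217, -0.48679165, -0.08205004]), 'moment': array([-0.03980623, -0.03215969,  0.05636301]), 'width': 0.04198954781048937}
```

View pics/wrist1.png

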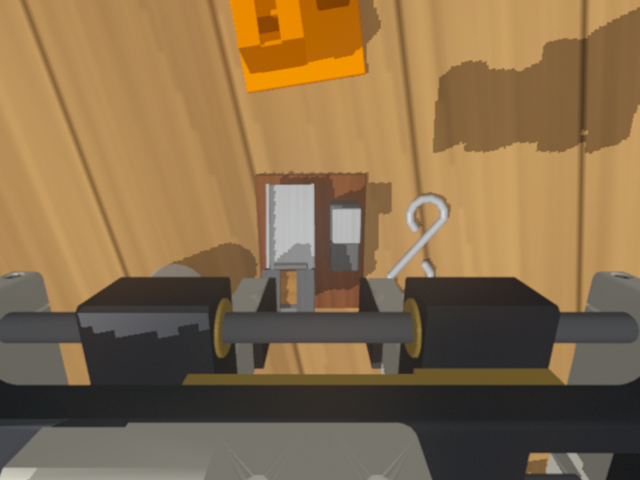

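The wrist view shows the dispenser square to the jaws: chute at (290,225), paddle at (346,225), hook to the right at (420,235). I measure again from a settled frame.

```bash
python3 - <<'E'
from h import *
import cv2,pickle
grab_frame("top")
s=get_state();f=grab_frame("wrist");cv2.imwrite("pics/wrist2.png",f)
pickle.dump(s,open("s2.pkl","wb"));print(s['eef_pos'],s['ee_rot'],s['qd'].round(3))
cv2.imwrite("pics/wrist2c.png",cv2.resize(f[160:340,220:400],None,fx=3.3,fy=3.3,interpolation=cv2.INTER_CUBIC))
E
```

```text
[0.54888269 0.03366151 0.24779717] [ 3.14056478e+00 -5.62232244e-04 -1.76357367e+00] [-0.031 -0.025 -0.031 -0.002 -0.008  0.002]
```

View pics/wrist2c.png

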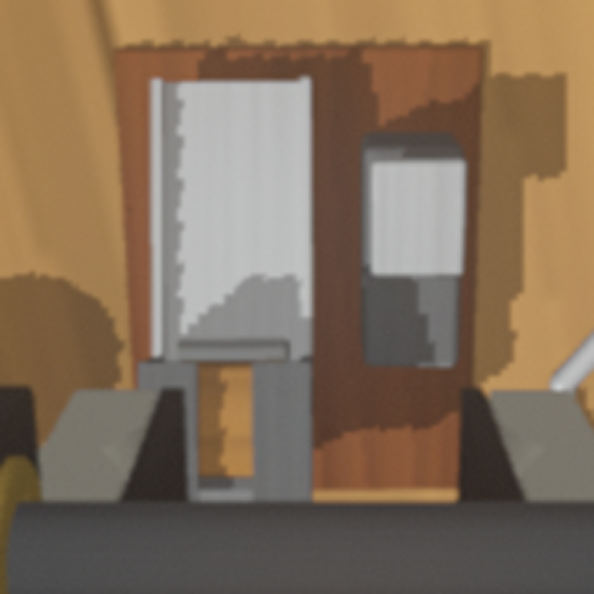

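```bash
python3 - <<'E'
from h import *
import pickle
s=pickle.load(open("s2.pkl","rb"));T=toolT(s)
np.set_printoptions(precision=1,suppress=True)
f=lambda u,v,z:ray("wrist",u/3.3+220-.35,v/3.3+160-.35,z/1000,T)*1000
P=[f(*p,57) for p in [(370,158),(466,158),(464,275),(370,275)]]
c=np.mean(P,0);print("paddle",P,c)
e=[f(157,78,30),f(309,76,30)];print("chute end",e,np.mean(e,0))
d=e[1]-e[0]; print("ang -ey",np.degrees(np.arctan2(d[1],d[0])))
print("base far corners",f(113,46,6),f(489,43,6))
t=np.radians(-100.3);ex=np.array([np.cos(t),np.sin(t)]);ey=np.array([-ex[1],ex[0]])
print("O from paddle",c[:2]+58*ey,"from end",np.mean(e,0)[:2]-38*ex)
E
```

```text
paddle [array([530.7,  22.5,  57. ]), array([502.5,  28. ,  57. ]), array([508.8,  63.9,  57. ]), array([537.2,  58.4,  57. ])] [519.8  43.2  57. ]
chute end [array([592.2, -10.6,  30. ]), array([544.7,  -2. ,  30. ])] [568.4  -6.3  30. ]
ang -ey 169.74565687717111
base far corners [608.2 -21.9   6. ] [484.    1.3   6. ]
O from paddle [576.9  32.8] from end [575.2  31.1]
```

The wrist view gives origin (0.577, 0.032), in agreement with the top view. I correct the pose and go down to tips about 15 mm above the paddle.

>>> {"api": "move_arm", "payload": {
  "rows": [
    {"delta_pos": [0, 0.35, -1.5], "delta_rot": [0, 0, 0.7], "hand": 4.2},
    {"delta_pos": [0, 0, -2], "delta_rot": [0, 0, 0], "hand": 4.2},
    {"delta_pos": [0, 0, -2], "delta_rot": [0, 0, 0], "hand": 4.2},
    {"delta_pos": [0, 0, -2], "delta_rot": [0, 0, 0], "hand": 4.2},
    {"delta_pos": [0, 0, -2], "delta_rot": [0, 0, 0], "hand": 4.2},
    {"delta_pos": [0, 0, -2], "delta_rot": [0, 0, 0], "hand": 4.2},
    {"delta_pos": [0, 0, -1.5], "delta_rot": [0, 0, 0], "hand": 4.2},
    {"delta_pos": [0, 0, -1], "delta_rot": [0, 0, 0], "hand": 4.2},
    {"delta_pos": [0, 0, -1], "delta_rot": [0, 0, 0], "hand": 4.2},
    {"delta_pos": [0, 0, -0.5], "delta_rot": [0, 0, 0], "hand": 4.2}
  ]
}}

```text
t: 3.35
eef_pos: [0.548, 0.0349, 0.093]
ee_rot: [3.141, -0.0, -1.755]
force: [0.2, -0.0, 0.2]
width: 0.042
```

```bash
python3 - <<'E'
from h import *
import cv2
a=grab_frame("scene")
s=get_state();f=grab_frame("wrist");cv2.imwrite("pics/wrist3.png",f)
print(s['eef_pos'],s['ee_rot'],s['force'])
cv2.imwrite("pics/scene3c.png",cv2.resize(a[170:320,200:350],None,fx=4,fy=4,interpolation=cv2.INTER_CUBIC))
E
```

```text
[0.54789562 0.03492964 0.09259181] [ 3.14068396e+00 -4.52564737e-04 -1.75458604e+00] [ 1.00089776 -0.41971104 -0.49805687]
```

View pics/wrist3.png

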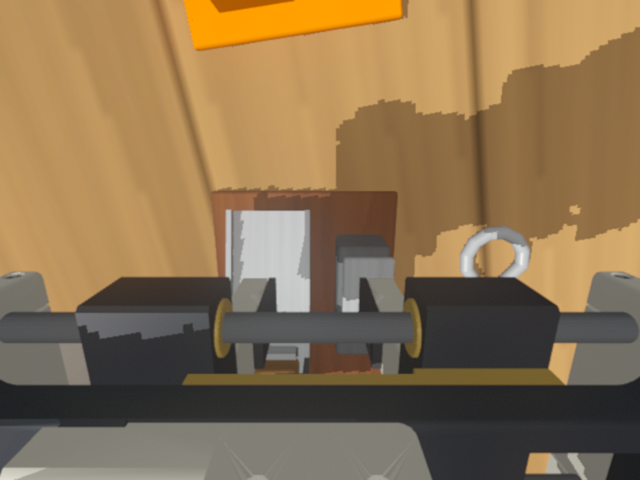

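View pics/scene3c.png

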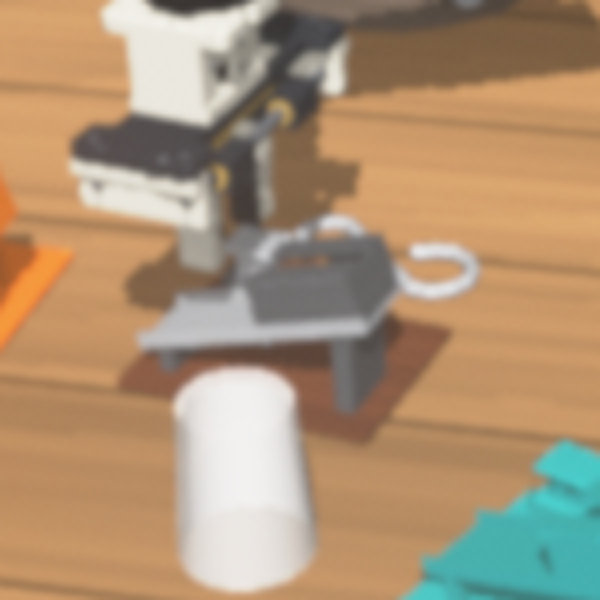

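Both tips are above their targets: in the wrist view the left finger is over the chute and the right one over the paddle. I lower to first contact.

>>> {"api": "move_arm", "payload": {
  "rows": [
    {"delta_pos": [0, 0, -0.3], "delta_rot": [0, 0, 0], "hand": 4.2},
    {"delta_pos": [0, 0, -0.3], "delta_rot": [0, 0, 0], "hand": 4.2},
    {"delta_pos": [0, 0, -0.2], "delta_rot": [0, 0, 0], "hand": 4.2},
    {"delta_pos": [0, 0, -0.2], "delta_rot": [0, 0, 0], "hand": 4.2},
    {"delta_pos": [0, 0, -0.2], "delta_rot": [0, 0, 0], "hand": 4.2},
    {"delta_pos": [0, 0, -0.2], "delta_rot": [0, 0, 0], "hand": 4.2},
    {"delta_pos": [0, 0, -0.1], "delta_rot": [0, 0, 0], "hand": 4.2},
    {"delta_pos": [0, 0, -0.1], "delta_rot": [0, 0, 0], "hand": 4.2},
    {"delta_pos": [0, 0, 0], "delta_rot": [0, 0, 0], "hand": 4.2},
    {"delta_pos": [0, 0, 0], "delta_rot": [0, 0, 0], "hand": 4.2}
  ]
}}

```text
t: 4.45
eef_pos: [0.5484, 0.0353, 0.0776]
ee_rot: [-3.142, 0.0, -1.754]
force: [-0.3, 0.5, 0.4]
width: 0.0419
```

```bash
python3 - <<'E'
from h import *
import cv2
a=grab_frame("scene")
s=get_state()
print(s['eef_pos'],s['ee_rot'],s['force'],s['moment'])
cv2.imwrite("pics/scene4c.png",cv2.resize(a[170:320,200:350],None,fx=4,fy=4,interpolation=cv2.INTER_CUBIC))
E
```

```text
[0.54836951 0.03534029 0.07764982] [-3.14149795e+00  6.48341648e-05 -1.75399878e+00] [-0.37649748 -0.74803548  0.23267163] [ 0.14677366  0.23629923 -0.04483544]
```

View pics/scene4c.png

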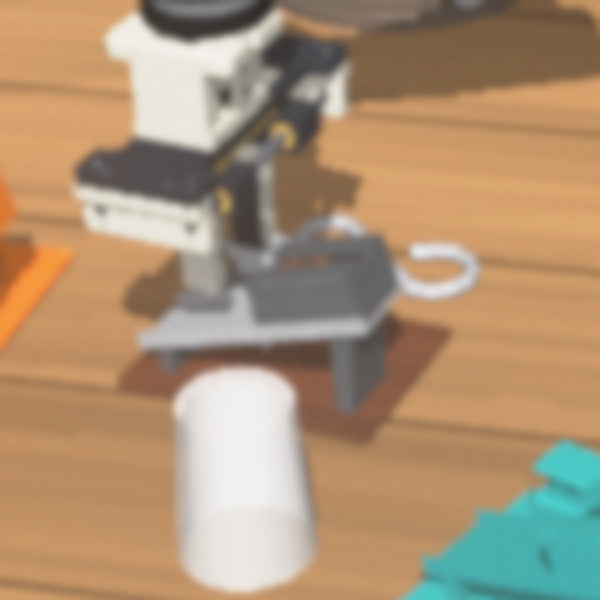

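The tips are at about 56 mm, and the moment reading suggests first contact on the paddle. I press down another 10.5 mm.

>>> {"api": "move_arm", "payload": {
  "rows": [
    {"delta_pos": [0, 0, -0.15], "delta_rot": [0, 0, 0], "hand": 4.2},
    {"delta_pos": [0, 0, -0.15], "delta_rot": [0, 0, 0], "hand": 4.2},
    {"delta_pos": [0, 0, -0.15], "delta_rot": [0, 0, 0], "hand": 4.2},
    {"delta_pos": [0, 0, -0.15], "delta_rot": [0, 0, 0], "hand": 4.2},
    {"delta_pos": [0, 0, -0.15], "delta_rot": [0, 0, 0], "hand": 4.2},
    {"delta_pos": [0, 0, -0.15], "delta_rot": [0, 0, 0], "hand": 4.2},
    {"delta_pos": [0, 0, -0.15], "delta_rot": [0, 0, 0], "hand": 4.2},
    {"delta_pos": [0, 0, 0], "delta_rot": [0, 0, 0], "hand": 4.2},
    {"delta_pos": [0, 0, 0], "delta_rot": [0, 0, 0], "hand": 4.2},
    {"delta_pos": [0, 0, 0], "delta_rot": [0, 0, 0], "hand": 4.2}
  ]
}}

```text
t: 5.5
eef_pos: [0.5484, 0.0353, 0.0671]
ee_rot: [-3.141, 0.0, -1.754]
force: [0.2, 0.2, 3.8]
width: 0.0418
```

```bash
python3 - <<'E'
from h import *
import cv2
a=grab_frame("scene")
s=get_state()
print(s['eef_pos'],s['ee_rot'],s['force'],s['moment'])
cv2.imwrite("pics/scene5c.png",cv2.resize(a[170:320,200:350],None,fx=4,fy=4,interpolation=cv2.INTER_CUBIC))
cv2.imwrite("pics/wrist5.png",grab_frame("wrist"))
cv2.imwrite("pics/top5.png",cv2.resize(grab_frame("top")[190:340,300:450],None,fx=4,fy=4,interpolation=cv2.INTER_CUBIC))
E
```

```text
[0.54840018 0.0353554  0.06715774] [-3.14142373e+00  8.01565947e-05 -1.75394717e+00] [-1.02027874  0.74678872  3.40492596] [ 0.154209    0.40929032 -0.00824437]
```

View pics/scene5c.png

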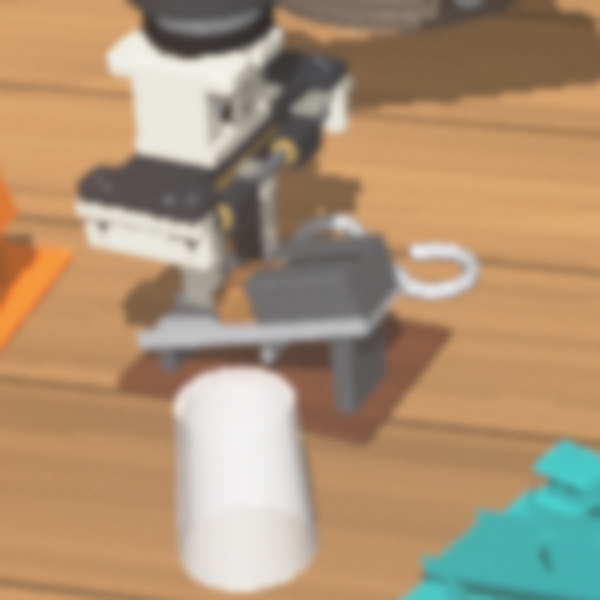

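View pics/wrist5.png

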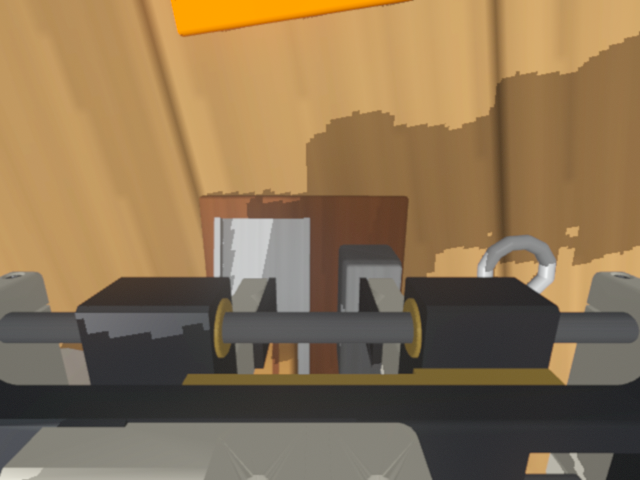

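View pics/top5.png

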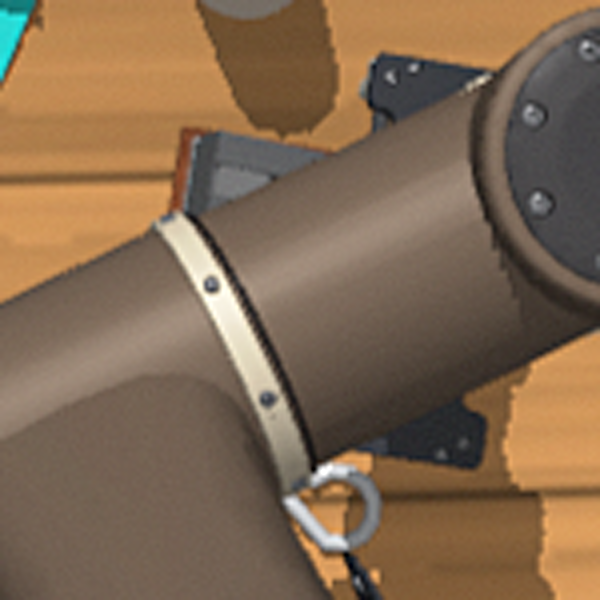

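The briquette (brown, scene crop (237,300)) has popped out and sits against the chute finger. The paddle force of about 3.6 N implies roughly 11 mm of travel. I press 0.8 mm more for margin and hold.

>>> {"api": "move_arm", "payload": {
  "rows": [
    {"delta_pos": [0, 0, -0.04], "delta_rot": [0, 0, 0], "hand": 4.2},
    {"delta_pos": [0, 0, -0.04], "delta_rot": [0, 0, 0], "hand": 4.2},
    {"delta_pos": [0, 0, 0], "delta_rot": [0, 0, 0], "hand": 4.2},
    {"delta_pos": [0, 0, 0], "delta_rot": [0, 0, 0], "hand": 4.2},
    {"delta_pos": [0, 0, 0], "delta_rot": [0, 0, 0], "hand": 4.2},
    {"delta_pos": [0, 0, 0], "delta_rot": [0, 0, 0], "hand": 4.2},
    {"delta_pos": [0, 0, 0], "delta_rot": [0, 0, 0], "hand": 4.2},
    {"delta_pos": [0, 0, 0], "delta_rot": [0, 0, 0], "hand": 4.2},
    {"delta_pos": [0, 0, 0], "delta_rot": [0, 0, 0], "hand": 4.2},
    {"delta_pos": [0, 0, 0], "delta_rot": [0, 0, 0], "hand": 4.2}
  ]
}}

```text
t: 6.65
eef_pos: [0.5484, 0.0353, 0.0663]
ee_rot: [-3.141, 0.0, -1.754]
force: [0.8, -0.1, 3.1]
width: 0.0422
```

```bash
python3 - <<'E'
from h import *
import cv2
F=[]
for k in range(6):
    a=grab_frame("scene"); s=get_state(); F.append(s['force'])
    if k==0:a0=a
print(s['eef_pos'],np.mean(F,0),s['moment'],"frame diff",np.abs(a.astype(int)-a0)[230:300,230:290].max())
cv2.imwrite("pics/scene6c.png",cv2.resize(a[220:270,225:295],None,fx=10,fy=10,interpolation=cv2.INTER_CUBIC))
m=cv2.inRange(cv2.cvtColor(a,cv2.COLOR_BGR2HSV)[225:262,240:272],(5,90,60),(22,255,255))
# brown briquette pixels, cast at its mid height
c=cv2.findContours(m,cv2.RETR_EXTERNAL,cv2.CHAIN_APPROX_SIMPLE)[0]
for k in c:
    if cv2.contourArea(k)>8: print(cv2.boundingRect(k),cv2.contourArea(k))
t=np.radians(-100.3);ex=np.array([np.cos(t),np.sin(t)]);ey=np.array([-ex[1],ex[0]])
for p in [(255,248),(262,248),(259,245)]:
    w=ray("scene",*p,.058)[:2]*1000-[577,32]; print(p,w@ex,w@ey)
E
```

```text
[0.54835338 0.03534354 0.06627448] [0.20781907 0.30227298 3.44417136] [0.15445051 0.10963268 0.03540184] frame diff 3
(6, 33, 18, 4) 33.0
(0, 11, 5, 12) 27.0
(14, 10, 12, 16) 78.5
(255, 248) -22.630125781094662 24.34035333546655
(262, 248) -37.823359840388726 18.621293136617616
(259, 245) -25.322407884558217 9.572773618173198
```

View pics/scene6c.png

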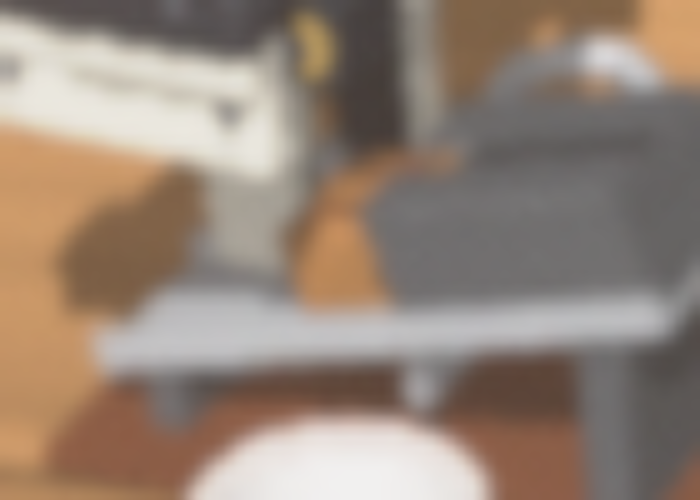

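The briquette's front edge appears to meet the finger, but my rough x estimate is uncertain. I project known points to check how far out it is.

```bash
python3 - <<'E'
from h import *
i=camera_info("scene");K=i["camera_matrix"];M=np.linalg.inv(i["world_from_camera"])
t=np.radians(-100.3);ex=np.array([np.cos(t),np.sin(t)]);ey=np.array([-ex[1],ex[0]])
def pr(x,y,z):
    w=np.r_[np.array([577,32])+x*ex+y*ey,z]/1000; c=K@(M@np.r_[w,1])[:3]; uv=c[:2]/c[2]
    return ((uv-[225,220])*10).round(0)
print("mouth roof/floor corner y25",pr(-46,25,83),pr(-46,25,56))
print("chute end lip y22",pr(38,22,30), "end floor",pr(38,22,24))
T=toolT(get_state())
w=T[:2,3]*1000-[577,32]; print("tool in disp",w@ex,w@ey)
for y in(8,11): 
  for x in(-7,12): print("finger bottom",x,y,pr(x,y,44.3))
for c in(-26,-32,-38):
    a=np.radians(17);zc=36-.306*c+13/np.cos(a)
    print(c,[pr(c+17*np.cos(a)+s*13*np.sin(a),19,zc-17*np.sin(a)+s*13*np.cos(a)) for s in(-1,1)])
E
```

```text
mouth roof/floor corner y25 [381. 209.] [390. 308.]
chute end lip y22 [ 88. 325.] end floor [ 90. 347.]
tool in disp 1.8324227741732186 -28.782814846898084
finger bottom -7 8 [278. 281.]
finger bottom 12 8 [207. 266.]
finger bottom -7 11 [272. 288.]
finger bottom 12 11 [201. 272.]
-26 [array([282., 325.]), array([245., 229.])]
-32 [array([305., 324.]), array([267., 227.])]
-38 [array([327., 322.]), array([289., 225.])]
```

```bash
python3 - <<'E'
from h import *
import cv2
f=grab_frame("wrist");a=grab_frame("scene");s=get_state();print(s['t'])
cv2.imwrite("pics/wrist7.png",cv2.resize(f[260:385,200:330],None,fx=4.6,fy=4.6,interpolation=cv2.INTER_LANCZOS4))
cv2.imwrite("pics/scene7.png",cv2.resize(a[230:256,238:272],None,fx=20,fy=20,interpolation=cv2.INTER_NEAREST))
E
```

```text
7.05
```

View pics/wrist7.png

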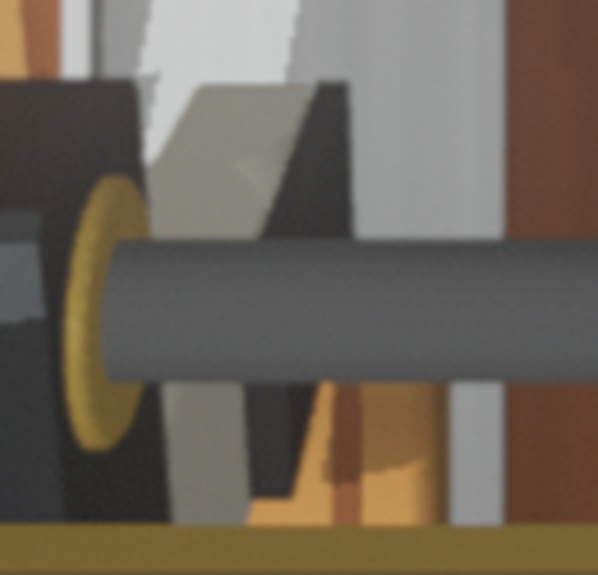

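View pics/scene7.png

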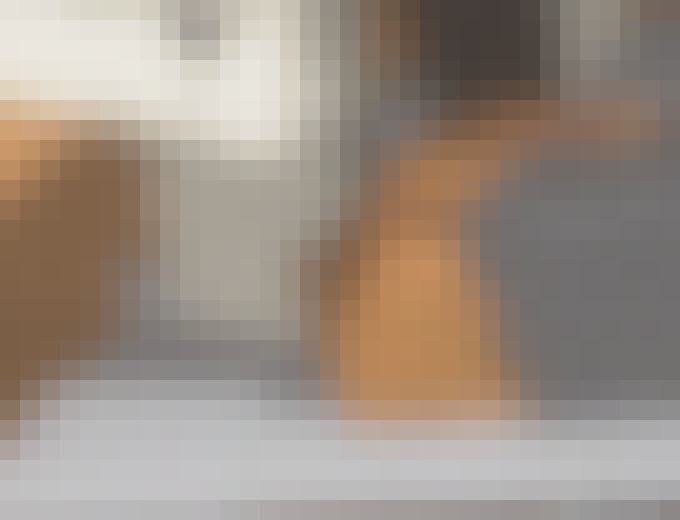

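```bash
python3 - <<'E'
from h import *
i=camera_info("wrist");K=i["camera_matrix"];T=toolT(get_state());M=np.linalg.inv(T@i["T_tool_cam"])
t=np.radians(-100.3);ex=np.array([np.cos(t),np.sin(t)]);ey=np.array([-ex[1],ex[0]])
def pr(x,y,z):
    w=np.r_[np.array([577,32])+x*ex+y*ey,z]/1000; c=K@(M@np.r_[w,1])[:3]; uv=c[:2]/c[2]
    return ((uv-[200,260])*4.6).round(0)
a=np.radians(17)
for c in(-20,-26,-32,-38):
    zc=36-.306*c+13/np.cos(a)
    print(c,"front top",[pr(c+17*np.cos(a)+13*np.sin(a),y,zc-17*np.sin(a)+13*np.cos(a)) for y in(19,-19)],"front bottom",pr(c+17*np.cos(a)-13*np.sin(a),-19,zc-17*np.sin(a)-13*np.cos(a)))
print("finger tip inner, uphill/downhill",pr(-7.7,-8,44.3),pr(11.3,-8,44.3))
print("mouth roof -y",pr(-46,-25,83),"chute lip",pr(-30,-22,51))
E
```

```text
-20 front top [array([ 52., 256.]), array([430., 255.])] front bottom [446. 209.]
-26 front top [array([ 51., 318.]), array([430., 317.])] front bottom [446. 263.]
-32 front top [array([ 51., 381.]), array([430., 380.])] front bottom [446. 317.]
-38 front top [array([ 51., 444.]), array([430., 443.])] front bottom [446. 371.]
finger tip inner, uphill/downhill [346. 235.] [340.  79.]
mouth roof -y [489. 786.] chute lip [470. 441.]
```

The grooves run up to the rod in the wrist view, so the centre is at x ≥ −32. Contact with the finger would be at about −28, so a small gap can't be ruled out. I nudge the fingers 3 mm uphill, slowly, to prove contact, while keeping the paddle pressed.

>>> {"api": "move_arm", "payload": {
  "rows": [
    {"delta_pos": [0.01, 0.05, 0], "delta_rot": [0, 0, 0], "hand": 4.2},
    {"delta_pos": [0.01, 0.05, 0], "delta_rot": [0, 0, 0], "hand": 4.2},
    {"delta_pos": [0.01, 0.05, 0], "delta_rot": [0, 0, 0], "hand": 4.2},
    {"delta_pos": [0.01, 0.05, 0], "delta_rot": [0, 0, 0], "hand": 4.2},
    {"delta_pos": [0.01, 0.05, 0], "delta_rot": [0, 0, 0], "hand": 4.2},
    {"delta_pos": [0.01, 0.05, 0], "delta_rot": [0, 0, 0], "hand": 4.2},
    {"delta_pos": [0, 0, 0], "delta_rot": [0, 0, 0], "hand": 4.2},
    {"delta_pos": [0, 0, 0], "delta_rot": [0, 0, 0], "hand": 4.2},
    {"delta_pos": [0, 0, 0], "delta_rot": [0, 0, 0], "hand": 4.2},
    {"delta_pos": [0, 0, 0], "delta_rot": [0, 0, 0], "hand": 4.2}
  ]
}}

```text
t: 8.05
eef_pos: [0.5487, 0.0383, 0.0662]
ee_rot: [3.141, -0.0, -1.754]
force: [-1.9, -2.5, 3.8]
width: 0.042
```

```bash
python3 - <<'E'
from h import *
import cv2
F=[]
for k in range(4):
    a=grab_frame("scene");s=get_state();F.append(s['force'])
f=grab_frame("wrist");print(s['t'],s['eef_pos'],np.mean(F,0))
A=cv2.resize(f[260:385,200:330],None,fx=3,fy=3,interpolation=cv2.INTER_LANCZOS4)
B=cv2.resize(a[230:256,238:272],None,fx=11,fy=11,interpolation=cv2.INTER_NEAREST)
B=cv2.copyMakeBorder(B,0,A.shape[0]-B.shape[0],10,0,cv2.BORDER_CONSTANT)
cv2.imwrite("pics/both8.png",np.hstack([A,B]))
E
```

```text
8.25 [0.54867536 0.03828352 0.06616578] [-2.28454364 -2.42477573  3.52785621]
```

View pics/both8.png

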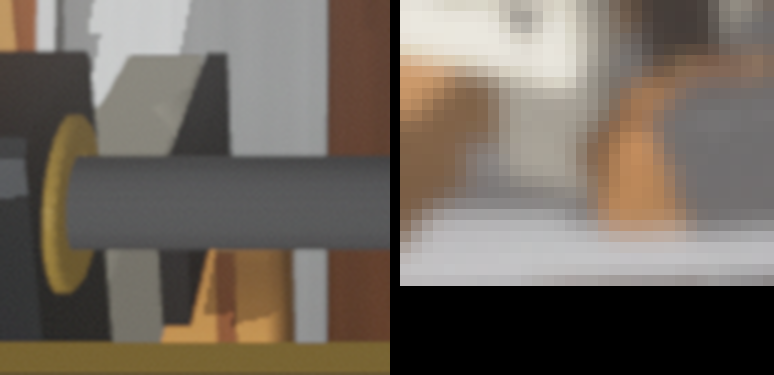

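```bash
python3 - <<'E'
from h import *
import cv2
b=cv2.imread("pics/scene7.png")[10::20,10::20].astype(int)
a=grab_frame("scene")[230:256,238:272].astype(int); s=get_state()
for r in (14,16,18): print("R-B old",(b[r,12:28,2]-b[r,12:28,0]),"\n    new",(a[r,12:28,2]-a[r,12:28,0]))
print(s['t'],s['force'],s['eef_pos'])
E
```

```text
R-B old [ 17  19  25  38  55  72  89  99 101  99  91  68  36  12   4   3] 
    new [ 16  17  18  21  32  49  68  86  97 100  93  69  37  13   4   2]
R-B old [12 13 18 31 58 82 95 98 98 96 93 83 56 24  8  4] 
    new [12 14 14 16 25 42 67 87 97 98 95 84 59 26  8  3]
R-B old [ 4  5  8 19 49 79 94 96 95 93 92 88 72 44 17  6] 
    new [ 3  4  5  6 13 34 68 90 95 95 93 88 72 43 17  5]
8.35 [-0.97316384 -2.56024929  3.70497952] [0.54870241 0.03827442 0.06618069]
```

The briquette's downhill edge moved about 1.3 px (≈3 mm) uphill with the finger while the mouth edge stayed put, so contact is confirmed. The paddle load is still about 3.7 N. I hand the job in.

```bash
python3 - <<'E'
from station import *
print(job_done()); s=get_state(); print(s['t'],s['eef_pos'],s['force'])
E
```

```text
the job is handed in; nothing more can be done
None
the job is handed in; nothing more can be done
```

I pressed the paddle down with one finger, stopped the briquette on the open chute with the other, and handed the job in at about 8.4 s with both still held. `job_done()` gave no verdict.

- **Paddle:** the last checks showed the fingertips at about 44 mm above the shelf, about 12–13 mm of paddle travel, with a vertical load of about 3.7 N.
- **Briquette:** its centre was roughly 30–35 mm uphill of the paddle's middle. I was not sure at first that the finger touched it, because the views allowed a small gap. I moved the fingers 3 mm uphill and the briquette's edge moved about 3 mm with them, so it is touching.
- **Side force:** after that nudge a steady side force of about 2.5 N remained. I take it to be mostly friction on the paddle, but did not separate the two.
- **Disagreement between views:** the scene camera put the briquette's centre at about −35 mm, while the wrist camera put it at −32 mm or further downhill. Both are inside the allowed range.
- **Bystanders:** I saw no sign that the arm touched the tumbler, hook or crock, but I did not re-measure where they stand.

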